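Key the axle collar home on the roller shaft

TASK

The zinc collar on the roller shaft in the vise is riding high because its two tabs miss the keyway. Turn it on the shaft until the tabs drop into the keyway and the collar sits fully home, flat on the flange, then let go of it. Leave the spare collar and the yellow sleeve on the bench where they are.

Things in the scene. Friction and masses are not known exactly. Their poses are not given: they have to be found in the camera images.
- collar_center (a point): Loose zinc keyed collar on the shaft; centre of its ring (mm: OD 46, bore 27, 24 high). Flat grip lands, 52 apart over the faces, 26 long, face own +y and -y. Two tabs, 10 wide, 14-27 off axis along own +x and -x (red paint marks), reach 24 below this point. Same after half a turn. Starts resting on its tabs, point 24 above the flange, turns freely in place; home = 12 above. 0.3 kg. z up.
- keyway (a point): Shaft axis at the flange's top face. Grey shaft fixed upright in a blue vise with brass jaws (jaw tops 44 mm lower). Flange diameter 84 mm; pilot, diameter 24, rises 45 above it through the collar. Dark keyway, 21 wide, 14 deep, crosses the flange along own x; its ends show beside the collar. Tabs within about 10 degrees of it, either way round: released, the collar drops 12. z up.
- spare_center (a point): Bystander: plain zinc collar, no tabs or paint, diameter 48 mm, 22 mm high, flat on the bench; the point is its centre, half-way up. Two black bearing housings, 75 mm square, 36 mm high, also lie on the bench.
- sleeve_center (a point): Bystander: a yellow roller sleeve standing upright on the bench, diameter 60 mm, 90 mm high; the point is its centre, half-way up.
There are look-alikes about, which are no part of the job. What is shaped like the part that bears collar_center but orange is not meant.

How it is judged:
At the end, for the whole second after the job is handed in: The keyed collar is on the shaft with its tabs in the keyway: its centre less than 16 mm above the flange's top face (12 mm when home), within 10 mm of the shaft axis, tab line within 20 degrees of the keyway, level within 10 degrees, and let go (z of collar_center in the frame of keyway between 0.006 and 0.016 m and horizontal distance between collar_center and keyway below 0.01 m and angle between the x axis of collar_center and the x axis of keyway, either way round below 0.35 rad and angle between collar_center's own z axis and vertical below 0.17 rad); the robot touches nothing.
It fails at once if the spare collar was moved more than 30 mm (distance of spare_center from where it was at the start of the episode above 0.03 m).
It fails at once if the yellow sleeve was moved more than 30 mm (distance of sleeve_center from where it was at the start of the episode above 0.03 m).
It also fails if it takes over 32 s, if anything falls off the work surface, if the arm or the gripper's body presses on something with over 40 N, if the wrist force passes 120 N, or if a joint passes its speed limit or range.

ROBOT

A 6-joint arm with a two-finger parallel gripper is mounted at the origin on the work surface. World frame = base frame: x ahead of the robot, y to its left, z up, the work surface at z = 0. Lengths are in m, angles in rad, forces in N, time in s.
With the tool pointing down it reaches from about 0.35 to 0.725 m from the base axis. Payload 4.3 kg.
Tool frame: the origin (TCP) lies midway between the tips of the shut fingers; the grasp point (between the pads) lies 19 mm behind it (bot.pinch_z is the distance from the TCP to the grasp point, in m); z points along the fingers, y is the line along which they close (so a half turn about z gives the same grasp; the last joint's range is limited). The gripper opens to 85 mm and grips with 20 to 120 N. Pads are 22 mm wide; open, the fingers measure 114 mm over their backs; the gripper's body (76 mm by 85 mm) begins 54 mm behind the grasp point. The pads swing forward as they close: fully open they stand 13 mm farther back than shut.
Start: joints at [-1.346, 0.377, 0.081, 1.274, 0, 1.46], TCP at [0.189, -0.543, 0.201] pointing down, gripper open.
Joint ranges: [-2.72, 2.72], [-0.84, 1.66], [-1.02, 1.22], [-1.77, 2.12], [-1.37, 1.28], [-3.14, 3.14]. Speed limits (rad/s): [2.57, 2.57, 3.14, 3.14, 3.14, 3.14].

INTERFACE

Orientations are given as a rotation vector (axis times angle).
In Python, from rig import bot gives the robot as it stands.
- The arm moves only by the tool move_arm, never from a script. Its argument "commands" is a list of rows, each an object with "claw": the opening in per cent of the stroke, from 0 (shut) to 100 (fully open); "linear": the shift along the tool's x, y, z scaled (see below), a list of three; "roll": the turn about the tool's z scaled (see below). In form: [{"claw": claw, "linear": [dx, dy, dz], "roll": roll}, ...]. A call has 1 to 12 rows; each row shifts and turns the commanded pose from where the row before left it, along the tool's axes as they then stand; what a row does not reach is not made up. The controller multiplies each number of a shift by 0.05 m and each number of a turn by 8 degrees. A row lasts 1/10 s, in which the tool goes at most 50 mm and 8.59 degrees, less where a joint would pass 70% of its speed; a pose out of reach is approached as far as the arm can. A call with a number of a shift or a turn outside -1 to 1 is refused whole. A call with a gripper value outside its range is refused whole. The fingers move at their own pace and stop on an object; the grip force is fixed at half the most. Time passes only in rows, so rows that do not move let the fingers close. It gives the time, the measured TCP pose, the force, the opening and the grip force at its end, in the units of the state.
- bot.read_state(): the state, without advancing time (a new reading comes with each control period).
- bot.camera(name): name is "side" or "top" or "wrist"; returns a dict with "img" (420x560x3 uint8, red, green, blue), "range_z" (420x560 float32, m along the optical axis (not along the pixel's ray), 0 where there is no reading), "camera_matrix" (3x3 intrinsics, pixels), "position" and "attitude" of the camera in the world; the wrist camera has in their place "mount" (4x4, takes a point from camera to tool coordinates, whose origin is the TCP and whose axes are the flange's). Camera axes: x right, y up, looking along -z (the intrinsics and any distortion apply to the point x, -y, -z); pixel columns grow to the right and rows downward; lengths in m; the calibration is good to about 2 mm. The wrist camera is an equidistant fisheye: a pixel r from the principal point sees the ray r / f radians off the axis. A picture is of the moment at which its call begins: read the wrist's pose just before it.
- bot.sign_off(): hands the job in; it is judged then, once.
The state is a dict: "t": time; "joint_positions": joint angles; "joint_vel": joint speeds; "joint_torque": joint torques, N m; "position": TCP position; "tool_rot": TCP orientation; "contact_force": force on the tool from outside, world axes, zero at the start; "wrist_torque": the same for the moment, N m; "finger_gap": finger opening in m; "grasp_force": force on a finger pad.
Only numpy, scipy, OpenCV 4.12 (cv2) and the standard library are available. Lean on these libraries where they do the work, as an engineer would, in place of code of your own. Each camera call takes 0.05 s, during which the arm holds its last target. There are 200 camera calls.

## Working session

There is one attempt and no reset: what is moved stays moved. The work goes in short steps, Python scripts to look and compute and a tool call to move; the robot and the scene stay as the last step left them, time stands still between calls to the robot, and variables do not carry over. Pictures are saved under pics/ and viewed, at most 10 in all, crops included, and the job is handed in when it is done.

Besides the shell and the picture viewer there is one more tool, called as a command line: name --argument value ..., lists and objects as JSON in quotes. move_arm: Moves the arm, as the interface text tells. Its arguments: {"type":"object","properties":{"commands":{"type":"array"}},"required":["commands"]}

```bash
mkdir -p pics; cat > h.py <<'E'
import numpy as np,cv2,pickle
from scipy.spatial.transform import Rotation as R
def world(c,u,v,d=None):
    K=c["camera_matrix"];d=c["range_z"][v,u] if d is None else d
    p=np.array([(u-K[0,2])/K[0,0]*d,-(v-K[1,2])/K[1,1]*d,-d])
    A=np.array(c["attitude"],float); A=R.from_rotvec(A).as_matrix() if A.shape==(3,) else A
    return A@p+np.array(c["position"])
E
python3 - <<'E'
from rig import bot
from h import *
for n in("top","side"):
    c=bot.camera(n);cv2.imwrite(f"pics/{n}0.png",cv2.cvtColor(c["img"],cv2.COLOR_RGB2BGR));pickle.dump(c,open(n+"0.pkl","wb"))
    print(n,c["camera_matrix"],c["position"],c["attitude"],[k for k in c])
s=bot.read_state();print(s,bot.pinch_z)
E
```

```text
top [[424.02837605   0.         275.71047036]
 [  0.         424.02837605 217.58058805]
 [  0.           0.           1.        ]] [ 0.46187493 -0.01048894  1.06938271] [ 0.0996431  -0.06377518 -1.54473407] ['img', 'range_z', 'camera_matrix', 'position', 'attitude']
side [[392.46421489   0.         283.23625748]
 [  0.         392.46421489 205.30093733]
 [  0.           0.           1.        ]] [0.10461706 0.7927725  0.68289478] [ 0.32428279 -1.27961365 -2.33037664] ['img', 'range_z', 'camera_matrix', 'position', 'attitude']
{'t': 0.1, 'joint_positions': array([-1.34631705e+00,  3.78026977e-01,  7.98152771e-02,  1.27439857e+00,
        1.41217902e-05,  1.46047290e+00]), 'joint_vel': array([-1.27770860e-03, -1.15889144e-03,  2.59457009e-03,  1.87666651e-03,
        1.26153396e-05, -1.50677750e-03]), 'joint_torque': array([ 1.17024847e-03, -4.64693213e+01,  2.70582694e+01,  1.19557616e-02,
       -1.75202813e-04,  5.10969443e-06]), 'position': array([ 0.18879476, -0.54246991,  0.20045485]), 'tool_rot': array([-3.09589012e+00, -5.23152136e-01,  1.40319020e-04]), 'contact_force': array([ 0.36800977, -0.06237194,  0.13153075]), 'wrist_torque': array([0.01202221, 0.01460334, 0.04599285]), 'grasp_force': 0.0, 'finger_gap': 0.0858531809515898} 0.0187
```

View pics/top0.png

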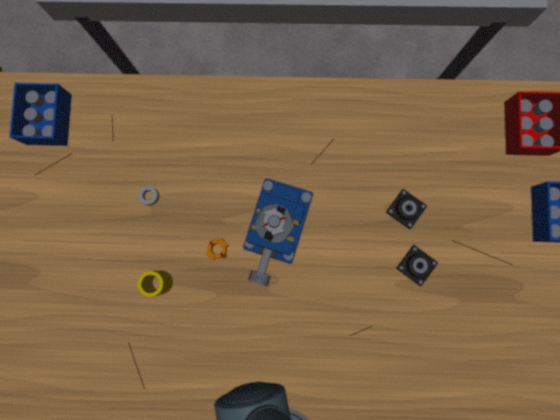

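View pics/side0.png

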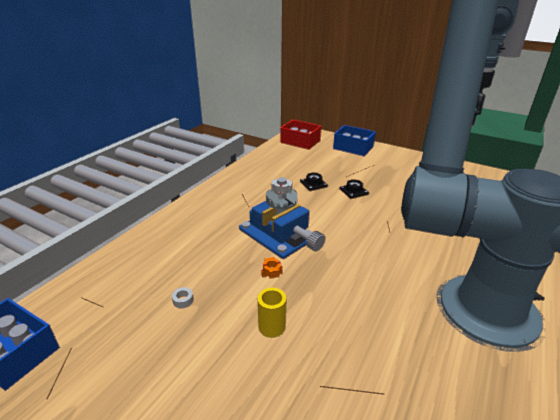

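The candidates in the top view are the zinc collar on the vise shaft (273,222), the orange look-alike (217,249), the plain spare ring (149,196) and the black housings (407,208) and (418,265). By the description, the one on the shaft is the target. I'll check it in a close crop.

```bash
python3 - <<'E'
from h import *
c=pickle.load(open("top0.pkl","rb"))
im=cv2.cvtColor(c["img"],cv2.COLOR_RGB2BGR)[192:252,238:308]
cv2.imwrite("pics/crop.png",cv2.resize(im,None,fx=10,fy=10,interpolation=cv2.INTER_CUBIC))
for u,v in [(273,222),(265,216),(281,226),(258,222),(273,207)]: print(u,v,world(c,u,v))
E
```

```text
273 222 [0.54426146 0.01623398 0.19127821]
265 216 [0.55746188 0.03372152 0.18167265]
281 226 [ 5.36969860e-01 -5.21761178e-04  1.83469372e-01]
258 222 [0.5476023  0.05036624 0.14743567]
273 207 [0.58191575 0.01856046 0.14345932]
```

View pics/crop.png

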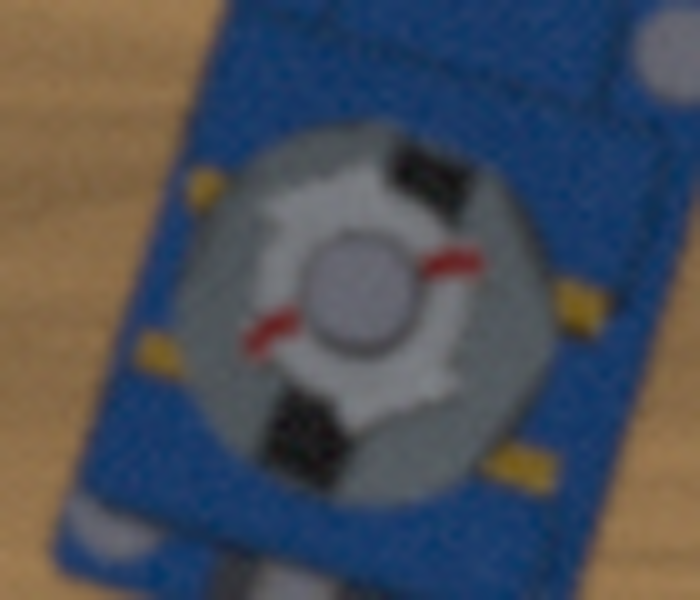

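The crop shows the zinc collar with red marks at about (270,335) and (455,262), and dark keyway ends at about (302,437) and (433,182). This confirms the choice. Next I compute the angles and the moves.

```bash
python3 - <<'E'
from h import *
from rig import bot
c=pickle.load(open("top0.pkl","rb"))
K=c["camera_matrix"];A=R.from_rotvec(c["attitude"]).as_matrix();P=c["position"]
def atz(cx,cy,z):
    u,v=238+(cx-4.5)/10,192+(cy-4.5)/10
    r=A@np.array([(u-K[0,2])/K[0,0],-(v-K[1,2])/K[1,1],-1]);return (P+r*(z-P[2])/r[2])
g=lambda u0,v0,u1,v1:np.median([world(c,u,v)[2] for u in range(u0,u1) for v in range(v0,v1)])
print("pilot z",g(272,219,276,223),"flange z",g(259,218,262,222),g(288,220,291,226))
a,b=atz(270,335,.183),atz(452,263,.183);k1,k2=atz(302,437,.147),atz(433,182,.147)
ang=lambda p,q:np.degrees(np.arctan2(*(q-p)[1::-1]))%180
print("marks",(a+b)/2,ang(a,b),"key",(k1+k2)/2,ang(k1,k2),"pilot",atz(361,292,.192))
# flange circle
f=[atz(175,310,.147),atz(552,310,.147),atz(365,122,.147),atz(375,505,.147)];print("flange",[x[:2].round(4) for x in f],((f[0]+f[1])/2)[1],((f[2]+f[3])/2)[0])
s=bot.read_state();T=R.from_rotvec(s["tool_rot"]).as_matrix();print(T.round(3),np.degrees(np.arctan2(T[1,1],T[0,1])))
E
```

```text
pilot z 0.19113922094797842 flange z 0.14609102837091043 0.14621136099925258
marks [0.54623375 0.01514281 0.183     ] 113.03412862523395 key [0.54746549 0.01467322 0.147     ] 154.35973633728025 pilot [0.54683566 0.01492869 0.192     ]
flange [array([0.5463, 0.0568]), array([ 0.5482, -0.0256]), array([0.5887, 0.0163]), array([0.5047, 0.012 ])] 0.015622561135855613 0.5467210783879106
[[ 0.944  0.329 -0.   ]
 [ 0.329 -0.944  0.002]
 [ 0.    -0.002 -1.   ]] -70.81720744555463
```

The axis is at (0.547, 0.015), and the flange top is at z 0.146. The collar tabs lie at 113° and the keyway at 154°, so it needs a +41° turn. First I translate above the part.

move_arm --commands '[{"claw":100,"linear":[0.65,-0.51,-0.4],"roll":0},{"claw":100,"linear":[0.65,-0.51,-0.4],"roll":0},{"claw":100,"linear":[0.65,-0.51,-0.4],"roll":0},{"claw":100,"linear":[0.65,-0.51,-0.4],"roll":0},{"claw":100,"linear":[0.65,-0.51,0],"roll":0},{"claw":100,"linear":[0.65,-0.51,0],"roll":0},{"claw":100,"linear":[0.65,-0.51,0],"roll":0},{"claw":100,"linear":[0.65,-0.51,0],"roll":0},{"claw":100,"linear":[0.65,-0.51,0],"roll":0},{"claw":100,"linear":[0.65,-0.51,0],"roll":0},{"claw":100,"linear":[0.65,-0.51,0],"roll":0},{"claw":100,"linear":[0.65,-0.51,0],"roll":0}]'

```text
t: 1.3
position: [0.4571, -0.1243, 0.281]
tool_rot: [-3.098, -0.523, 0.001]
contact_force: [1.3, -0.7, 0.2]
finger_gap: 0.0856
grasp_force: 0.0
```

move_arm --commands '[{"claw":100,"linear":[0.65,-0.51,0],"roll":0},{"claw":100,"linear":[0.65,-0.51,0],"roll":0},{"claw":100,"linear":[0.65,-0.51,0],"roll":0},{"claw":100,"linear":[0.65,-0.51,0],"roll":0}]'

```text
t: 1.7
position: [0.5464, 0.0148, 0.2808]
tool_rot: [3.098, 0.524, -0.001]
contact_force: [1.0, -1.0, -0.2]
finger_gap: 0.0855
grasp_force: 0.0
```

move_arm --commands '[{"claw":100,"linear":[0,0,0],"roll":-1},{"claw":100,"linear":[0,0,0],"roll":-1},{"claw":100,"linear":[0,0,0],"roll":-1},{"claw":100,"linear":[0,0,0],"roll":-1},{"claw":100,"linear":[0,0,0],"roll":-1},{"claw":100,"linear":[0,0,0],"roll":-1},{"claw":100,"linear":[0,0,0],"roll":-1},{"claw":100,"linear":[0,0,0],"roll":-1},{"claw":100,"linear":[0,0,0],"roll":-1},{"claw":100,"linear":[0,0,0],"roll":-1},{"claw":100,"linear":[0,0,0],"roll":-1},{"claw":100,"linear":[0,0,0],"roll":-0.75}]'

```text
t: 2.9
position: [0.5456, 0.0131, 0.2807]
tool_rot: [-1.723, -2.626, 0.001]
contact_force: [-0.8, 0.6, 0.1]
finger_gap: 0.0855
grasp_force: 0.0
```

```bash
cat > st.py <<'E'
from h import *
from rig import bot
s=bot.read_state();T=R.from_rotvec(s["tool_rot"]).as_matrix()
print(s["t"],s["position"],np.degrees(np.arctan2(T[1,1],T[0,1])),s["joint_positions"].round(2),"to axis in tool units",(T.T@(np.array([.547,.015,s["position"][2]])-s["position"])/.05).round(2),s["contact_force"].round(1),s["finger_gap"],s["grasp_force"])
E
python3 - <<'E'
from st import *
c=bot.camera("wrist")
cv2.imwrite("pics/w1.png",cv2.cvtColor(c["img"],cv2.COLOR_RGB2BGR));pickle.dump((s,c),open("w1.pkl","wb"))
print(c["camera_matrix"],c["mount"])
E
```

```text
2.9 [0.54564689 0.01313232 0.28072689] 23.462310040438606 [-0.09  0.31  0.19  1.45 -0.    1.07] to axis in tool units [ 0.02  0.04 -0.  ] [-0.8  0.6  0.1] 0.08552587654896457 0.0
[[325.1922621    0.         280.40952969]
 [  0.         325.1922621  204.6331057 ]
 [  0.           0.           1.        ]] [[ 9.35269107e-04  9.47606646e-01  3.19438209e-01  8.29188679e-02]
 [ 9.99999300e-01 -6.54638852e-04 -9.85881825e-04 -1.13643327e-04]
 [-7.25111507e-04  3.19438908e-01 -9.47606595e-01 -1.73720786e-01]
 [ 0.00000000e+00  0.00000000e+00  0.00000000e+00  1.00000000e+00]]
```

View pics/w1.png

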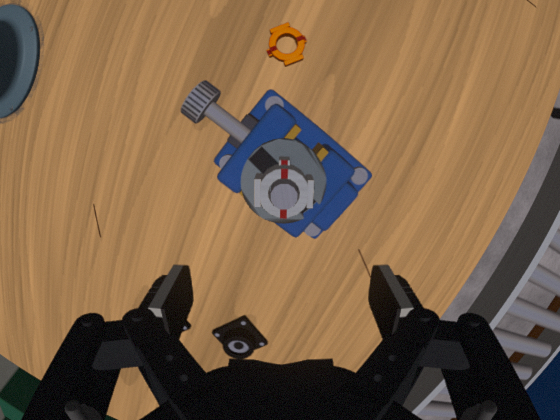

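The wrist view shows the red marks at (284,163) and (283,213), vertical in the image, so the lands face the fingers. The pilot is at (285,195), about 2 mm off in x and 3 mm in y. I'll descend and close on the lands.

move_arm --commands '[{"claw":100,"linear":[0.04,0.06,0.5],"roll":0},{"claw":100,"linear":[0,0,0.5],"roll":0},{"claw":100,"linear":[0,0,0.5],"roll":0},{"claw":100,"linear":[0,0,0.4],"roll":0},{"claw":100,"linear":[0,0,0.4],"roll":0},{"claw":100,"linear":[0,0,0.3],"roll":0},{"claw":100,"linear":[0,0,0],"roll":0},{"claw":100,"linear":[0,0,0],"roll":0}]'

```text
t: 3.75
position: [0.5476, 0.0161, 0.1512]
tool_rot: [-1.731, -2.621, 0.001]
contact_force: [-0.0, 0.1, 0.7]
finger_gap: 0.0856
grasp_force: 0.0
```

```bash
python3 st.py
```

```text
3.75 [0.5476211  0.01613047 0.15123873] 23.12752044352265 [-0.09  0.34 -0.1   1.13 -0.    1.08] to axis in tool units [-0.02 -0.02  0.  ] [-0.   0.1  0.7] 0.08564645701581076 0.0
```

move_arm --commands '[{"claw":0,"linear":[0,0,0],"roll":0},{"claw":0,"linear":[0,0,0],"roll":0},{"claw":0,"linear":[0,0,0],"roll":0},{"claw":0,"linear":[0,0,0],"roll":0},{"claw":0,"linear":[0,0,0],"roll":0},{"claw":0,"linear":[0,0,0],"roll":0},{"claw":0,"linear":[0,0,0],"roll":0},{"claw":0,"linear":[0,0,0],"roll":0}]'

```text
t: 4.55
position: [0.5474, 0.0155, 0.1539]
tool_rot: [1.729, 2.621, -0.001]
contact_force: [-7.8, -1.1, 14.7]
finger_gap: 0.0202
grasp_force: 58.2
```

```bash
python3 - <<'E'
from st import *
c=bot.camera("wrist");d=bot.camera("side")
a=cv2.resize(d["img"][150:270,220:340],(400,400),interpolation=2);b=cv2.resize(c["img"][100:400,130:430],(400,400))
cv2.imwrite("pics/w2.png",cv2.cvtColor(np.hstack([a,b]),cv2.COLOR_RGB2BGR))
E
```

```text
4.55 [0.54743081 0.01554904 0.15393861] 23.17331096155563 [-0.09  0.34 -0.1   1.13 -0.    1.08] to axis in tool units [-0.01 -0.01  0.  ] [-7.8 -1.1 14.7] 0.020161337156561977 58.16598951816559
```

View pics/w2.png

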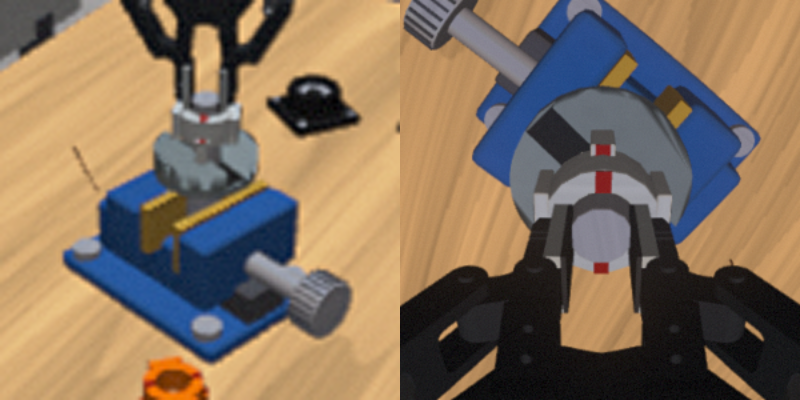

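The fingers rode over the collar and are pinching the pilot. They are higher than the TCP reading implies, so I'll measure their heights.

```bash
python3 - <<'E'
from st import *
c=bot.camera("wrist");d=bot.camera("side");pickle.dump((s,c,d),open("w2.pkl","wb"))
K=c["camera_matrix"];M=c["mount"]
def tool(u,v):
    z=c["range_z"][v,u];dx,dy=u-K[0,2],v-K[1,2];r=np.hypot(dx,dy);th=r/K[0,0];t=np.tan(th)/r
    return (M@np.array([dx*t*z,-dy*t*z,-z,1]))[:3]
# crop2 px (x-400)*.75+130, y*.75+100
for n,x,y in [("pilot",600,235),("collar mark",603,182),("land L",540,213),("land R",655,205),("flange",650,120),("tipL",569,212),("tipR",636,212),("padL",566,280),("padR",640,280)]:
    p=tool(int((x-400)*.75+130),int(y*.75+100));print(n,p.round(4),(T@p+s["position"]).round(4))
for n,x,y in [("fing L",186,80),("fing R",225,80),("L low",185,100),("pilot",205,100),("collar",205,118)]:
    print(n,world(d,int(220+x*.3),int(150+y*.3)).round(4))
E
```

```text
4.65 [0.54742412 0.0155402  0.15394796] 23.171369926832842 [-0.09  0.34 -0.1   1.13 -0.    1.08] to axis in tool units [-0.01 -0.01  0.  ] [-6.3 -1.  15.7] 0.020538888854509454 58.16613435745239
pilot [ 0.0018 -0.0001 -0.0398] [0.5465 0.0172 0.1938]
collar mark [ 0.0187  0.0008 -0.0305] [0.5408 0.0331 0.1845]
land L [ 0.0059 -0.0227 -0.0305] [0.5242 0.0121 0.1845]
land R [ 0.0098  0.0201 -0.0314] [0.562  0.0325 0.1853]
flange [0.0313 0.0212 0.006 ] [0.5546 0.0526 0.1479]
tipL [ 0.0115 -0.0113 -0.0407] [0.5325 0.0217 0.1946]
tipR [ 0.0124  0.0122 -0.0423] [0.5537 0.0318 0.1962]
padL [ 0.0031 -0.0105 -0.0687] [0.5365 0.0144 0.2227]
padR [ 0.0025  0.012  -0.0679] [0.5574 0.0226 0.2218]
fing L [0.5592 0.0312 0.2089]
fing R [0.5308 0.0193 0.2114]
L low [0.557  0.0348 0.1938]
pilot [0.5457 0.0236 0.1917]
collar [0.5395 0.0341 0.1839]
```

```bash
python3 - <<'E'
from h import *
for f,pts in (("w1.pkl",[(182,270),(186,320),(378,270),(374,320),(392,268)]),("w2.pkl",[(257,259),(253,270),(256,262),(256,290),(310,290)])):
    c=pickle.load(open(f,"rb"))[1];K=c["camera_matrix"];M=c["mount"]
    for u,v in pts:
        z=c["range_z"][v,u];dx,dy=u-K[0,2],v-K[1,2];r=np.hypot(dx,dy);t=np.tan(r/K[0,0])/r
        print(f,u,v,z,(M@np.array([dx*t*z,-dy*t*z,-z,1]))[:3].round(4))
E
```

```text
w1.pkl 182 270 0.13837306 [ 0.0111 -0.0438 -0.0519]
w1.pkl 186 320 0.54467684 [-0.2883 -0.1697  0.2761]
w1.pkl 378 270 0.13726689 [ 0.0118  0.0431 -0.0529]
w1.pkl 374 320 0.54683626 [-0.2894  0.1699  0.2777]
w1.pkl 392 268 0.512398 [-0.1804  0.186   0.278 ]
w2.pkl 257 259 0.14774805 [ 0.012  -0.0107 -0.0417]
w2.pkl 253 270 0.13826081 [ 0.012  -0.0118 -0.0517]
w2.pkl 256 262 0.14563426 [ 0.0117 -0.011  -0.044 ]
w2.pkl 256 290 0.13267201 [ 0.0067 -0.0102 -0.0594]
w2.pkl 310 290 0.12514713 [ 0.011   0.0117 -0.0659]
```

The real fingertips sit about 30 mm behind the nominal TCP: they are at the collar top, z about 0.184, while the TCP reads 0.154. I'll open, go 30 mm lower with light checks on force, and close again.

move_arm --commands '[{"claw":100,"linear":[0,0,-0.1],"roll":0},{"claw":100,"linear":[0,0,0],"roll":0},{"claw":100,"linear":[0,0,0],"roll":0},{"claw":100,"linear":[0,0,0],"roll":0},{"claw":100,"linear":[0,0,0],"roll":0},{"claw":100,"linear":[0,0,0],"roll":0},{"claw":100,"linear":[0,0,0],"roll":0}]'

```text
t: 5.45
position: [0.5479, 0.0161, 0.1561]
tool_rot: [-1.73, -2.622, 0.0]
contact_force: [-0.3, 0.6, 0.1]
finger_gap: 0.0852
grasp_force: 0.0
```

move_arm --commands '[{"claw":100,"linear":[0.03,0,0.2],"roll":0},{"claw":100,"linear":[0,0,0.2],"roll":0},{"claw":100,"linear":[0,0,0.2],"roll":0},{"claw":100,"linear":[0,0,0.1],"roll":0},{"claw":100,"linear":[0,0,0],"roll":0},{"claw":100,"linear":[0,0,0],"roll":0}]'

```text
t: 6.05
position: [0.5473, 0.0175, 0.1211]
tool_rot: [-1.73, -2.622, 0.0]
contact_force: [0.6, -0.7, 0.2]
finger_gap: 0.0852
grasp_force: 0.0
```

```bash
python3 - <<'E'
from st import *
c=bot.camera("wrist");d=bot.camera("side")
a=cv2.resize(d["img"][150:270,220:340],(400,400),interpolation=2);b=cv2.resize(c["img"][100:400,130:430],(400,400))
cv2.imwrite("pics/w3.png",cv2.cvtColor(np.hstack([a,b]),cv2.COLOR_RGB2BGR))
E
```

```text
6.05 [0.5472834  0.01748462 0.12113004] 23.179523676360642 [-0.08  0.36 -0.16  1.05 -0.    1.08] to axis in tool units [-0.04 -0.02  0.  ] [ 0.6 -0.7  0.2] 0.08523965614437834 0.0
```

View pics/w3.png

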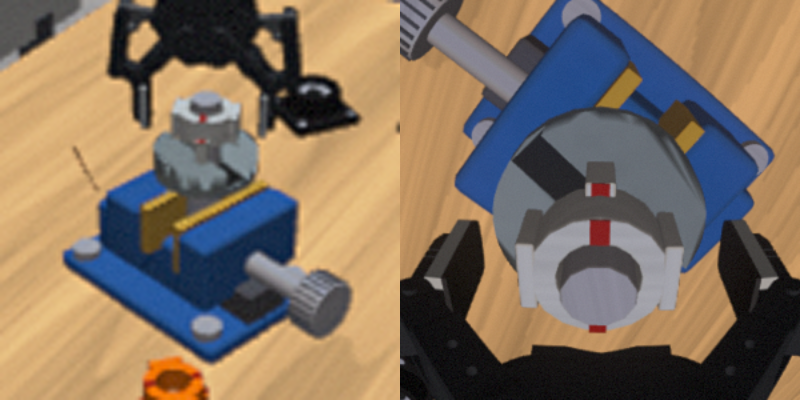

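The open fingers now straddle the collar, with the lands at (528,260) and (672,262) between the pads. I'll close.

move_arm --commands '[{"claw":0,"linear":[0,0,0],"roll":0},{"claw":0,"linear":[0,0,0],"roll":0},{"claw":0,"linear":[0,0,0],"roll":0},{"claw":0,"linear":[0,0,0],"roll":0},{"claw":0,"linear":[0,0,0],"roll":0},{"claw":0,"linear":[0,0,0],"roll":0}]'

```text
t: 6.75
position: [0.5478, 0.0174, 0.1219]
tool_rot: [1.729, 2.622, 0.001]
contact_force: [-0.9, -0.7, 5.6]
finger_gap: 0.0513
grasp_force: 63.4
```

move_arm --commands '[{"claw":0,"linear":[0,0,0],"roll":-0.5},{"claw":0,"linear":[0,0,0],"roll":-0.5},{"claw":0,"linear":[0,0,0],"roll":-0.5},{"claw":0,"linear":[0,0,0],"roll":-0.5},{"claw":0,"linear":[0,0,0],"roll":-0.5},{"claw":0,"linear":[0,0,0],"roll":-0.5},{"claw":0,"linear":[0,0,0],"roll":-0.5},{"claw":0,"linear":[0,0,0],"roll":-0.5},{"claw":0,"linear":[0,0,0],"roll":-0.5},{"claw":0,"linear":[0,0,0],"roll":-0.5},{"claw":0,"linear":[0,0,0],"roll":-0.2},{"claw":0,"linear":[0,0,0],"roll":0}]'

```text
t: 7.95
position: [0.5464, 0.0175, 0.1203]
tool_rot: [-0.686, -3.063, 0.001]
contact_force: [-0.3, -0.2, -4.4]
finger_gap: 0.0516
grasp_force: 62.8
```

```bash
python3 - <<'E'
from st import *
c=bot.camera("wrist")
b=cv2.resize(c["img"][100:400,130:430],(600,600),interpolation=2)
cv2.imwrite("pics/w4.png",cv2.cvtColor(b,cv2.COLOR_RGB2BGR))
E
```

```text
7.95 [0.54641943 0.017473   0.12029089] 64.7455701558512 [-0.08  0.36 -0.16  1.05 -0.    0.36] to axis in tool units [-0.03 -0.04 -0.  ] [-0.3 -0.2 -4.4] 0.0515793459217441 62.7962064743042
```

View pics/w4.png

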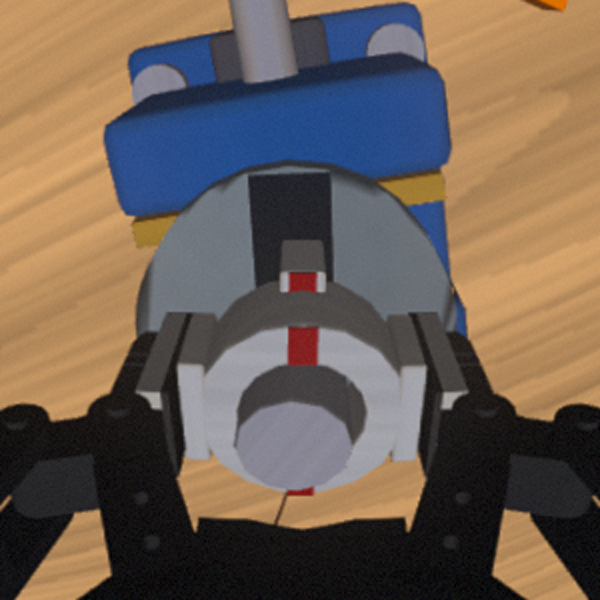

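The tab line at (302,280)–(300,492) now lines up with the dark keyway at (291,225). I'll release, then lift.

move_arm --commands '[{"claw":100,"linear":[0,0,0],"roll":0},{"claw":100,"linear":[0,0,0],"roll":0},{"claw":100,"linear":[0,0,0],"roll":0},{"claw":100,"linear":[0,0,0],"roll":0},{"claw":100,"linear":[0,0,0],"roll":0},{"claw":100,"linear":[0,0,0],"roll":0},{"claw":100,"linear":[0,0,-0.5],"roll":0},{"claw":100,"linear":[0,0,-0.6],"roll":0},{"claw":100,"linear":[0,0,-0.6],"roll":0},{"claw":100,"linear":[0,0,-0.6],"roll":0},{"claw":100,"linear":[0,0,-0.6],"roll":0},{"claw":100,"linear":[0,0,0],"roll":0}]'

```text
t: 9.2
position: [0.5498, 0.0173, 0.2709]
tool_rot: [0.684, 3.058, 0.002]
contact_force: [-0.4, 0.4, -0.4]
finger_gap: 0.0855
grasp_force: 0.0
```

```bash
python3 - <<'E'
from st import *
c=bot.camera("wrist");d=bot.camera("side")
K=c["camera_matrix"];M=c["mount"]
V,U=np.mgrid[:420,:560];z=c["range_z"];dx,dy=U-K[0,2],V-K[1,2];r=np.hypot(dx,dy)+1e-9;t=np.tan(r/K[0,0])/r
P=np.stack([dx*t*z,-dy*t*z,-z,np.ones_like(z)],-1)@M.T;W=P[...,:3]@T.T+s["position"]
rho=np.hypot(W[...,0]-.547,W[...,1]-.016);ok=(W[...,2]<.21)&(W[...,2]>.1)&(z>0)
for a,b in((0,.009),(.0155,.021),(.033,.040)): print(a,np.percentile(W[...,2][ok&(rho>a)&(rho<b)],[10,50,90]).round(4))
a=cv2.resize(d["img"][150:270,220:340],(400,400),interpolation=2);b=cv2.resize(c["img"][60:360,130:430],(400,400))
cv2.imwrite("pics/w5.png",cv2.cvtColor(np.hstack([a,b]),cv2.COLOR_RGB2BGR))
E
```

```text
9.2 [0.54982619 0.01731008 0.27094144] 64.78169235096374 [-0.08  0.31  0.17  1.42 -0.    0.36] to axis in tool units [ 0.03 -0.07 -0.  ] [-0.4  0.4 -0.4] 0.0854928124313391 0.0
0 [0.1924 0.1932 0.194 ]
0.0155 [0.1712 0.1721 0.173 ]
0.033 [0.1347 0.1479 0.1489]
```

View pics/w5.png

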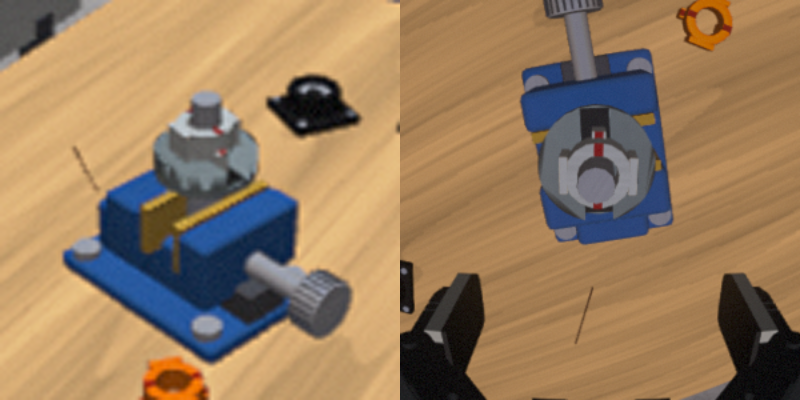

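The collar top is now 24 mm above the flange (0.172 against 0.148), level, with its tabs in the keyway. The collar is home and the gripper is clear.

```bash
python3 -c "
from rig import bot
print(bot.sign_off())"
```

```text
the job is handed in; nothing more can be done
None
```

The collar is turned so its tabs sit in the keyway, flat on the flange and let go; the spare collar and yellow sleeve were never touched, and the job was handed in at about 9 s, though the first grip pinched the pilot before I re-gripped lower.

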